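Hold the thickness probe on the marked spot of the blue glass

TASK

Measure the blue glass sheet: first turn the dial on the grey gauge box until its white pointer is on the blue dot, then slide the red lock fully home towards the dial, leaving the dial set. Then take the orange probe out of its stand and hold its spring tip on the white spot of the sloping glass, square to the glass and gently, so that the tip is pressed about half way in; finish while still holding it there. Never push hard on the glass, and leave the red-capped dropper bottle, the green pot and the roll of tape where they stand.

Things in the scene. Friction and masses are not known exactly. Their poses are not given: they have to be found in the camera images.
- gauge_box: Grey gauge box fixed to the table, 120 (x) x 170 (y) x 45 mm high, standing on the table; origin at the centre of its underside. On its flat top: the dial, axis at (12, -45) mm in the box frame, and the lock. Round the dial are three dots, 32 mm from its axis: white, BLUE, amber. The box and the rest with the glass may change places, and both are turned a little.
- dial (a joint): Dial angle in rad, 0 to 2.2, growing clockwise seen from above. White dot at 0.45, BLUE dot at 1.30, amber dot at 1.95; it starts between 0 and 0.55. Stays where it is left (friction about 0.04 N m).
- dial_grip (a point): Point on the dial's axis at the height to grip, 75 mm above the table (30 mm above the box top). The dial has a black upright grip bar, 14 mm thick (its y), 40 mm long (its x), from 12 to 40 mm above the box top, over a flat steel skirt of 44 mm diameter. Its x axis points along the bar to the white pointer end; z up.
- lock (a joint): Travel of the lock in m: 0 open (start 0 to 0.006), 0.032 fully home at its hard stop. It slides along the box's -y towards the dial, friction about 1.5 N. Its steel fork (top 8.5 mm above the box top, 52 mm wide) then reaches round the dial's hub, below the grip bar.
- lock_tab (a point): Centre of the lock's red upright tab: 34 mm along the box's x, 12 mm thick along the box's y, from 8 to 38 mm above the box top (this point is 23 mm above it, 68 mm above the table). Pinch it or push its +y face. Axes as the box's; open, it is 85 mm from the dial's axis, home 53 mm.
- stand: Probe stand fixed to the table: grey block 60 x 60 x 62 mm high on a 74 x 74 x 8 mm foot, origin at the centre of its underside, with an upright hole of 20 mm diameter, 57 mm deep in its top, in which the probe stands.
- probe: The loose orange probe as a whole, 0.09 to 0.16 kg, 142 mm long, standing upright in the stand at the start. Origin on its axis at the lower end of its steel nose, z along the axis towards the cap. Nose 16 mm diameter from z = 0 to 40 mm, black collar 30 mm diameter from 40 to 46 mm (it rests on the stand's top), orange round handle 24 mm diameter from 46 to 130 mm. To free it, lift it straight up more than 55 mm.
- probe_grip (a point): Grip point on the axis of the probe's orange handle, z = 90 mm in the probe's frame (same axes), 112 mm above the table at the start, 102 mm from the end of the spring tip when that is out.
- probe_tip (a point): The very end of the probe's rounded brass spring tip (8 mm diameter), on the probe's axis, 12 mm beyond the nose when out. Same axes as the probe.
- tip (a joint): How far the spring tip is pressed into the probe, in m: 0 out, 0.010 fully in. Spring: 0.9 N at 0, 3.2 N half way at 0.005, 5.4 N at 0.010.
- glass: Blue glass sheet, 130 x 146 x 6 mm, fixed on a wooden rest that slopes 20 degrees up away from the robot (when the rest is not turned). Origin at the centre of its underside, 48 mm above the table; z square to the glass. The rest is 160 x 168 mm and fixed to the table.
- spot (a point): Centre of the white round spot (18 mm diameter, black centre) on the upper face of the glass, about 58 mm above the table; z points out of the glass, square to it.
- rest: Wooden rest that carries the glass, fixed; origin on the table under its middle, z up, x the way the slope rises.
- red_dropper: Loose dropper bottle with red cap, 27 mm diameter, 86 mm high, origin at the centre of its underside. Leave alone.
- green_pot: Loose green pot, 25 mm diameter, 34 mm high, origin at the centre of its underside. Leave alone.
- tape: Loose roll of blue tape, 77 mm diameter, 24 mm high, origin at the centre of its underside. Leave alone.
Not all that is in view belongs to the job. Leave any yellow look-alike of the rest alone.

How it is judged (in metres and radians):
On the way, in this order (a step that is already met when the one before it is completed fails the run):
1. the dial's pointer stands on the blue dot (within 0.12 rad) with the lock still open (value of joint dial between 1.18 and 1.42 rad and value of joint lock below 0.012 m), for 0.2 s.
2. the lock is slid home, the dial still on the blue dot (value of joint dial between 1.18 and 1.42 rad and value of joint lock above 0.028 m), for 0.2 s.
3. the probe is lifted clear of its stand (z of probe in the frame of stand above 0.075 m and contact force between the fingers and probe above 1 N), for 0.2 s.
At the end, for the whole second after the job is handed in: Gripper holds the probe still, off its stand: tip within 9 mm of the spot centre, axis within 0.15 rad of square to the glass, tip pressed in 2 to 8 mm, 0.8 to 8 N on the glass; dial within 0.12 rad of the blue dot, lock at least 28 of 32 mm home (all of step 2 and distance between probe_tip and spot below 0.009 m and angle between the z axis of probe_tip and the z axis of spot, either way round below 0.15 rad and z of probe in the frame of spot above 0 m and value of joint tip between 0.002 and 0.008 m and contact force between probe and glass between 0.8 and 8 N and contact force between the fingers and probe above 1 N and contact force between probe and stand below 0.1 N and linear speed of probe below 0.02 m/s); the arm keeps its last pose, push and grip.
It fails at once if the probe or the robot pushes on the glass with more than 15 N (contact force between any of probe, the arm, the fingers and glass above 15 N).
It fails at once if the dropper bottle, the green pot or the tape is moved more than 15 mm (distance of any of red_dropper, green_pot, tape from where it was at the start of the episode above 0.015 m).
It fails at once if the dropper bottle or the green pot is tipped over (angle between any of red_dropper, green_pot's own z axis and vertical above 0.4 rad).
It also fails if it takes over 61 s, if anything falls off the work surface, if the arm or the gripper's body presses on something with over 40 N, if the wrist force passes 120 N, or if a joint passes its speed limit or range.

ROBOT

A 6-joint arm with a two-finger parallel gripper is mounted at the origin on the work surface; the furniture and walls round the work are solid. World frame = base frame: x ahead of the robot, y to its left, z up, the work surface at z = 0. Lengths are in mm, angles in rad, forces in N, time in s.
With the tool pointing down it reaches from about 250 to 725 mm from the base axis. Payload 9.7 kg.
Tool frame: the origin (TCP) lies midway between the tips of the shut fingers; the grasp point (between the pads) lies 19 mm behind it; z points along the fingers, y is the line along which they close (so a half turn about z gives the same grasp; the last joint's range is limited). The gripper opens to 85 mm and grips with 20 to 120 N. Pads are 22 mm wide; open, the fingers measure 114 mm over their backs; the gripper's body (76 mm by 85 mm) begins 54 mm behind the grasp point. The pads swing forward as they close: fully open they stand 13 mm farther back than shut.
Start: joints at [1.337, 0.087, 0.176, 1.66, 0, 1.571], TCP at [127.419, 535.034, 231.284] pointing down, gripper open.
Joint ranges: [-3.13, 3.13], [-0.85, 1.81], [-1.15, 1.24], [-2.2, 2.28], [-1.44, 1.52], [-3.14, 3.14]. Speed limits (rad/s): [2.22, 2.22, 2.57, 3.14, 3.14, 3.14].

INTERFACE

Orientations are given as a unit quaternion [w, x, y, z].
In Python, from cell import ctrl, viewer, sign_off gives the robot as it stands.
- The arm moves only by the tool apply_moves, never from a script. Its argument "deltas" is a list of rows, each an object with "delta_pos": the shift along the tool's x, y, z in m, a list of three; "angular": the turn, a rotation vector about the tool's x, y, z in rad, a list of three; "claw": the closure, from 0 (fully open) to 1 (shut). A call has 1 to 10 rows; each row is the pose to reach, as a shift and turn from the pose commanded when the call began, along the tool's axes at that moment; what a row does not reach only later rows make up. A row lasts 1/12 s, in which the tool goes at most 41.7 mm and 7.16 degrees, less where a joint would pass 70% of its speed; a pose out of reach is approached as far as the arm can. A call with a gripper value outside its range is refused whole. The fingers move at their own pace and stop on an object; the grip force is fixed at half the most. Time passes only in rows, so rows that repeat a pose let the fingers close. It gives the time, the measured TCP pose, the force, the opening and the grip force at its end, in the units of the state.
- ctrl.get_obs(): the state, without advancing time (a new reading comes with each control period).
- viewer.read_camera(name): name is "scene" or "side" or "wrist"; returns (picture, depth): 420x560x3 uint8, blue, green, red; 420x560 float32, mm along the optical axis (not along the pixel's ray), 0 where there is no reading.
- viewer.calibration(name): a dict with "camera_matrix" (3x3 intrinsics, pixels), "eye" and "rotation" of the camera in the world. Camera axes: x right, y down, z forward; pixel columns grow to the right and rows downward; lengths in mm; the calibration is good to about 2 mm. A picture is of the moment at which its call begins: read the wrist's pose just before it. calibration takes no time and is no camera call; for the wrist camera it gives the pose at the moment of the call.
- sign_off(): hands the job in; it is judged then, once.
The state is a dict: "t": time; "joint_pos": joint angles; "joint_vel": joint speeds; "joint_torque": joint torques, N m; "eef_pos": TCP position; "eef_rot": TCP orientation; "wrist_force": force on the tool from outside, world axes, zero at the start; "wrist_torque": the same for the moment, N m; "grip_width": opening from 0.0 (shut) to 1.0 (fully open); "gripper_force": force on a finger pad.
Only numpy, scipy, OpenCV 4.12 (cv2) and the standard library are available. Lean on these libraries where they do the work, as an engineer would, in place of code of your own. Each camera call takes 0.05 s, during which the arm holds its last target. There are 200 camera calls.

## Working session

There is one attempt and no reset: what is moved stays moved. The work goes in short steps, Python scripts to look and compute and a tool call to move; the robot and the scene stay as the last step left them, time stands still between calls to the robot, and variables do not carry over. Pictures are saved under pics/ and viewed, at most 10 in all, crops included, and the job is handed in when it is done.

Besides the shell and the picture viewer there is one more tool, called after "Call:" as a command line: name --argument value ..., lists and objects as JSON in quotes. apply_moves: Moves the arm, as the interface text tells. Its arguments: {"type":"object","properties":{"deltas":{"type":"array"}},"required":["deltas"]}

```bash
ls; mkdir -p pics; cat > h.py <<'E'
import numpy as np, cv2
from cell import ctrl, viewer, sign_off
def shot(n,f):
    c=viewer.calibration(n); im,d=viewer.read_camera(n)
    cv2.imwrite(f'pics/{f}.png',im); np.savez(f'pics/{f}.npz',im=im,d=d,K=c['camera_matrix'],e=c['eye'],R=c['rotation'])
def pts(f,px=None):
    z=np.load(f'pics/{f}.npz'); K,e,R,d=z['K'],z['e'],z['R'],z['d']
    v,u=np.mgrid[:420,:560]
    r=np.stack([(u-K[0,2])/K[0,0]*d,(v-K[1,2])/K[1,1]*d,d],-1)@R.T+e
    return r if px is None else np.array([r[y,x] for x,y in px])
E
python3 - <<'E'
from h import *
np.set_printoptions(precision=4,suppress=True)
print(ctrl.get_obs())
shot('scene','s0'); shot('side','d0'); shot('wrist','w0')
for n in ('scene','side','wrist'): print(n,viewer.calibration(n))
a=[cv2.imread(f'pics/{f}.png') for f in('s0','d0')]
E
```

```text
pics
{'t': 0.0, 'joint_pos': array([ 1.337 ,  0.0874,  0.1751,  1.6598, -0.    ,  1.5708]), 'joint_vel': array([ 0.0001,  0.0002,  0.0007, -0.0009,  0.0002,  0.0002]), 'joint_torque': array([  0.0005, -52.0393,  46.48  ,   0.0165,   0.0001,  -0.    ]), 'eef_pos': array([127.3589, 534.7952, 230.5749]), 'eef_rot': array([-0.0001,  0.1166,  0.9932, -0.0007]), 'wrist_force': array([ 0.2934, -0.2979, -0.248 ]), 'wrist_torque': array([0.0035, 0.0008, 0.0192]), 'gripper_force': 0.0, 'grip_width': 1.0009522303176632}
scene {'camera_matrix': array([[473.2565,   0.    , 285.4655],
       [  0.    , 473.2565, 206.2719],
       [  0.    ,   0.    ,   1.    ]]), 'eye': array([-287.9785, -708.6858,  709.1564]), 'rotation': array([-0.4597,  0.7973, -0.3456,  0.183 ])}
side {'camera_matrix': array([[388.4792,   0.    , 279.8542],
       [  0.    , 388.4792, 197.9869],
       [  0.    ,   0.    ,   1.    ]]), 'eye': array([-29.5778, 981.285 , 560.24  ]), 'rotation': array([ 0.1225, -0.1605,  0.817 , -0.5402])}
wrist {'camera_matrix': array([[349.6107,   0.    , 274.5519],
       [  0.    , 349.6107, 204.0386],
       [  0.    ,   0.    ,   1.    ]]), 'eye': array([ 57.6258, 550.2756, 373.8443]), 'rotation': array([0.1111, 0.7769, 0.6136, 0.087 ])}
```

```bash
sed -i "s/^import numpy.*/&\nfrom scipy.spatial.transform import Rotation as Rn\nnp.set_printoptions(precision=4,suppress=True)/; s/r=np.stack/R=Rn.from_quat(np.roll(R,-1)).as_matrix(); r=np.stack/" h.py; cat h.py | sed -n 8,16p
```

```text
def pts(f,px=None):
    z=np.load(f'pics/{f}.npz'); K,e,R,d=z['K'],z['e'],z['R'],z['d']
    v,u=np.mgrid[:420,:560]
    R=Rn.from_quat(np.roll(R,-1)).as_matrix(); r=np.stack([(u-K[0,2])/K[0,0]*d,(v-K[1,2])/K[1,1]*d,d],-1)@R.T+e
    return r if px is None else np.array([r[y,x] for x,y in px])
```

View pics/s0.png

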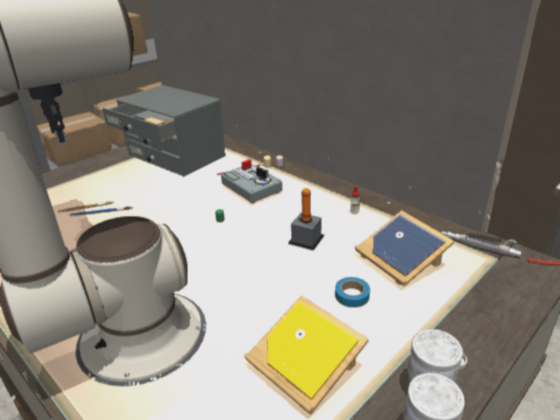

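View pics/d0.png

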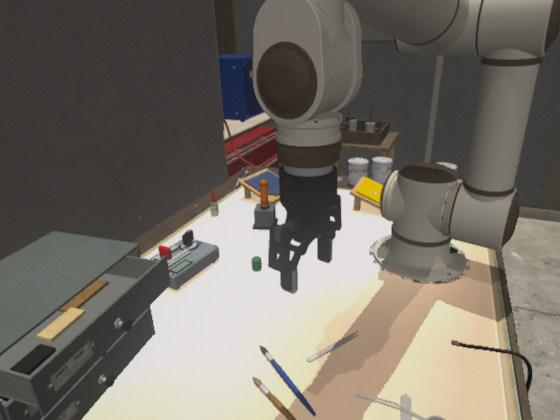

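The scene picture shows the gauge box at about (251,181), the probe at (306,205), the blue glass with its spot at (400,235), the dropper at (355,200), the pot at (220,215) and the tape at (352,291). The yellow look-alike is at (308,345).

```bash
python3 - <<'E'
from h import *
px=[(400,235),(306,196),(306,210),(247,164),(262,172),(252,181),(355,194),(220,213),(352,285),(306,222)]
print(pts('s0',px))
P=pts('s0'); im=np.load('pics/s0.npz')['im'].astype(int)
b,g,r=im[...,0],im[...,1],im[...,2]
v,u=np.mgrid[:420,:560]
m=(u>360)&(u<450)&(v>212)&(v<275)&(b>r+20)
q=P[m]; q=q[(q[:,2]>15)]; c=np.median(q,0); q=q[np.linalg.norm(q-c,axis=1)<110]
for _ in range(3):
    c=q.mean(0); n=np.linalg.svd(q-c)[2][2]; n*=np.sign(n[2]); q=q[abs((q-c)@n)<4]
print(len(q),c,n,np.degrees(np.arccos(n[2])),np.degrees(np.arctan2(-n[1],-n[0])))
# box top
m=(u>210)&(u<295)&(v>150)&(v<205)&(abs(P[...,2]-45)<4); q=P[m]
print(len(q),q.mean(0),cv2.minAreaRect(q[:,:2].astype(np.float32)))
m=(u>235)&(u<260)&(v>155)&(v<175)&(r>g+60);q=P[m];print('red',len(q),q.mean(0),np.ptp(q,axis=0))
m=(u>295)&(u<318)&(v>185)&(v<222)&(r>b+90)&(r>g+50);q=P[m];print('probe',len(q),q.mean(0),q.min(0),q.max(0))
im=cv2.imread('pics/s0.png')
a=cv2.resize(im[150:210,205:295],None,fx=6,fy=6,interpolation=cv2.INTER_CUBIC)
w=cv2.imread('pics/w0.png'); cv2.imwrite('pics/a1.png',a)
E
```

```text
[[ 575.4062 -237.1103   57.9673]
 [ 462.826   -33.426   138.0177]
 [ 458.5811  -37.0379  101.3228]
 [ 580.5428  319.5799   70.9856]
 [ 567.745   237.8435   74.7911]
 [ 545.2652  260.377    45.4541]
 [ 656.9267  -41.1038   64.8194]
 [ 375.4694  207.1469   31.3429]
 [ 396.2836 -230.9842   10.3651]
 [ 461.5543  -34.18     63.3922]]
2164 [ 556.7409 -260.4345   52.489 ] [-0.3335  0.0767  0.9396] 20.012850651526403 -12.94253141622452
682 [545.0643 274.0736  44.8451] ((570.6310424804688, 365.70947265625), (336.75244140625, 122.4264144897461), 83.5932846069336)
red 74 [579.129  321.0417  72.3724] [143.8284 151.8698  84.3054]
probe 182 [458.7699 -36.8723 119.2384] [-287.9785 -708.6858   68.7315] [474.9321 -20.2083 709.1564]
```

View pics/w0.png

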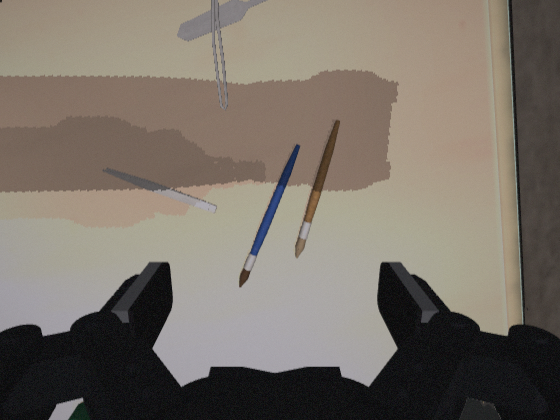

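The wrist view shows only brushes on the table. The camera sits on the tool's +x side. I'll move over the gauge box.

Call:
apply_moves --deltas '[{"delta_pos":[-0.223,-0.189,0],"angular":[0,0,0],"claw":0},{"delta_pos":[-0.223,-0.189,0],"angular":[0,0,0],"claw":0},{"delta_pos":[-0.223,-0.189,0],"angular":[0,0,0],"claw":0},{"delta_pos":[-0.223,-0.189,0],"angular":[0,0,0],"claw":0},{"delta_pos":[-0.223,-0.189,0],"angular":[0,0,0],"claw":0},{"delta_pos":[-0.223,-0.189,0],"angular":[0,0,0],"claw":0},{"delta_pos":[-0.223,-0.189,0],"angular":[0,0,0],"claw":0},{"delta_pos":[-0.478,-0.179,0],"angular":[0,0,0],"claw":0},{"delta_pos":[-0.478,-0.179,0],"angular":[0,0,0],"claw":0},{"delta_pos":[-0.478,-0.179,0],"angular":[0,0,0],"claw":0}]'

```text
t: 0.98
eef_pos: [424.5, 274.3, 231.7]
eef_rot: [0.0, 0.117, 0.993, 0.0]
wrist_force: [0.7, 1.3, 0.7]
grip_width: 0.998
gripper_force: 0.0
```

Call:
apply_moves --deltas '[{"delta_pos":[-0.11,0.005,0],"angular":[0,0,0],"claw":0},{"delta_pos":[-0.11,0.005,0],"angular":[0,0,0],"claw":0},{"delta_pos":[-0.11,0.005,0],"angular":[0,0,0],"claw":0},{"delta_pos":[-0.11,0.005,0],"angular":[0,0,0],"claw":0},{"delta_pos":[-0.11,0.005,0],"angular":[0,0,0],"claw":0}]'

```text
t: 1.4
eef_pos: [531.8, 254.4, 229.8]
eef_rot: [-0.001, 0.118, 0.993, -0.001]
wrist_force: [0.1, -0.5, -0.6]
grip_width: 1.0
gripper_force: 0.0
```

```bash
python3 - <<'E'
from h import *
print(ctrl.get_obs()['eef_pos']); shot('wrist','w1')
E
```

```text
[531.7656 254.3576 229.8212]
```

View pics/w1.png

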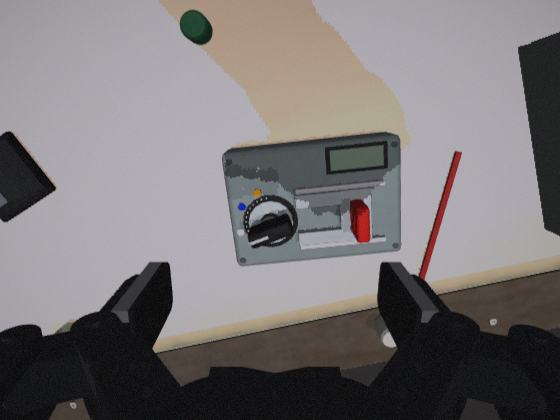

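The wrist view shows the box corners near (224,152), (398,134), (401,251) and (240,265). The dial skirt is centred at about (270,221). The dots are white (240,232), blue (241,207) and amber (257,192), and the white pointer end is near (258,242). The red tab is at (360,221).

```bash
python3 - <<'E'
from h import *
P=pts('w1'); im=np.load('pics/w1.npz')['im'].astype(int); b,g,r=im[...,0],im[...,1],im[...,2]
print('dots w b a',pts('w1',[(240,232),(241,207),(257,192)]))
m=abs(P[...,2]-45)<2.5; q=P[m]; q=q[np.linalg.norm(q[:,:2]-[545,270],axis=1)<120]
rc=cv2.minAreaRect(q[:,:2].astype(np.float32)); print(len(q),np.median(q[:,2]),rc)
v,u=np.mgrid[:420,:560]
m=(u>335)&(u<385)&(v>185)&(v<250)&(r>g+60)&(P[...,2]>72);q=P[m];print('tab',q.min(0),q.max(0),cv2.minAreaRect(q[:,:2].astype(np.float32)))
m=(u>235)&(u<305)&(v>190)&(v<255)&(P[...,2]>78)&(P[...,2]<90);q=P[m];print('bar',len(q),q.mean(0),cv2.minAreaRect(q[:,:2].astype(np.float32)))
print(pts('w1',[(262,242),(256,243),(252,236),(292,228)]))
c=cv2.imread('pics/w1.png')[170:275,220:390]
cv2.imwrite('pics/c1.png',cv2.resize(c,None,fx=4.5,fy=4.5,interpolation=cv2.INTER_CUBIC))
E
```

```text
dots w b a [[573.716  207.3264  47.7316]
 [549.4802 214.672   45.752 ]
 [538.4428 233.6312  45.9489]]
13935 45.57930063549321 ((564.1318969726562, 285.0116882324219), (167.7423858642578, 118.09247589111328), 82.7785873413086)
tab [462.3567 269.8664  72.8395] [596.6351 327.552  373.0685] ((527.1286010742188, 303.0491027832031), (143.91351318359375, 21.79017448425293), 18.516244888305664)
bar 734 [569.0954 239.3989  84.6579] ((570.6187133789062, 238.66563415527344), (14.836589813232422, 40.664764404296875), 8.177955627441406)
[[573.9404 231.2159  86.7295]
 [573.8728 225.7476  86.0971]
 [567.2477 223.7097  84.459 ]
 [581.9709 258.3659  46.7872]]
```

View pics/c1.png

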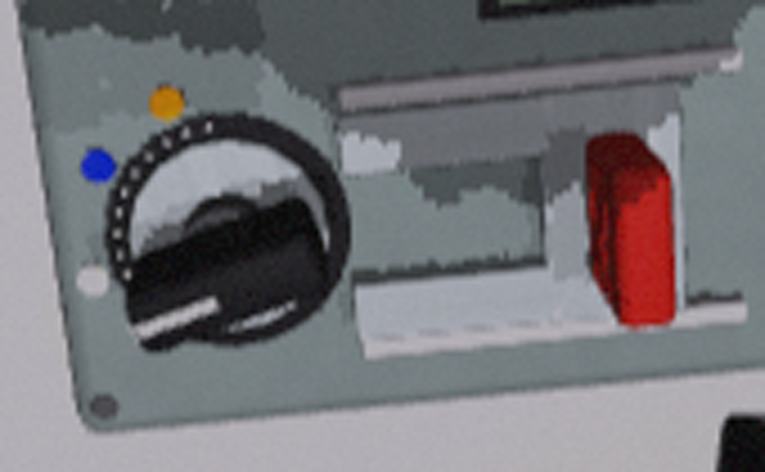

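The crop shows the pointer end at about (150,325) in crop pixels, close to the white dot at (92,281). The tab is at the open end. Fitted values:
- Box yaw is about -7.2°.
- The dial axis is at (570.5, 238.8).
- The bar pointer is at -81.8°, so the dial is at about 0.415 rad and must turn 0.885 rad clockwise.

Call:
apply_moves --deltas '[{"delta_pos":[-0.041,-0.006,0],"angular":[0,0,-0.975],"claw":0},{"delta_pos":[-0.041,-0.006,0],"angular":[0,0,-0.975],"claw":0},{"delta_pos":[-0.041,-0.006,0],"angular":[0,0,-0.975],"claw":0},{"delta_pos":[-0.041,-0.006,0],"angular":[0,0,-0.975],"claw":0},{"delta_pos":[-0.041,-0.006,0],"angular":[0,0,-0.975],"claw":0},{"delta_pos":[-0.041,-0.006,0],"angular":[0,0,-0.975],"claw":0},{"delta_pos":[-0.041,-0.006,0],"angular":[0,0,-0.975],"claw":0},{"delta_pos":[-0.041,-0.006,0],"angular":[0,0,-0.975],"claw":0},{"delta_pos":[-0.041,-0.006,0],"angular":[0,0,-0.975],"claw":0}]'

```text
t: 2.2
eef_pos: [568.2, 240.4, 232.1]
eef_rot: [0.0, -0.365, 0.931, 0.0]
wrist_force: [-0.2, -0.2, 1.2]
grip_width: 1.001
gripper_force: 0.0
```

Call:
apply_moves --deltas '[{"delta_pos":[0,0,0.1],"angular":[0,0,-0.976],"claw":0},{"delta_pos":[0,0,0.1],"angular":[0,0,-0.976],"claw":0},{"delta_pos":[0,0,0.1],"angular":[0,0,-0.976],"claw":0},{"delta_pos":[0,0,0.1],"angular":[0,0,-0.976],"claw":0},{"delta_pos":[0,0,0.1],"angular":[0,0,-0.976],"claw":0},{"delta_pos":[0,0,0.1],"angular":[0,0,-0.976],"claw":0},{"delta_pos":[0,0,0.1],"angular":[0,0,-0.976],"claw":0},{"delta_pos":[0,0,0.1],"angular":[0,0,-0.976],"claw":0},{"delta_pos":[0,0,0.1],"angular":[0,0,-0.976],"claw":0},{"delta_pos":[0,0,0.1],"angular":[0,0,-0.976],"claw":0}]'

```text
t: 3.03
eef_pos: [568.9, 240.1, 131.7]
eef_rot: [-0.0, 0.755, -0.655, 0.0]
wrist_force: [0.4, -0.0, -0.5]
grip_width: 1.001
gripper_force: 0.0
```

```bash
cat >> h.py <<'E'
def tool():
    o=ctrl.get_obs(); R=Rn.from_quat(np.roll(o['eef_rot'],-1)).as_matrix(); return o,np.array(o['eef_pos']),R
def to(target,yx=None):
    "delta (mm, tool axes) to target; turn about tool z (rad) so tool x has world heading yx deg"
    o,p,R=tool(); h=np.degrees(np.arctan2(R[1,0],R[0,0]))
    print('pos',p,'xhead',h,'z',R[:,2],'j',o['joint_pos']); print('d',(np.array(target)-p)@R, None if yx is None else -np.radians((yx-h+180)%360-180))
E
python3 - <<'E'
from h import *
to((570.5,238.8,58),-81.8)
E
```

```text
pos [568.8651 240.1057 131.7189] xhead -81.88959310772155 z [ 0.0004  0.0002 -1.    ] j [ 0.3994  0.2337  0.1495  1.4861  0.     -1.313 ]
d [ 1.5347 -1.4037 73.7193] -0.0015636947168350904
```

Call:
apply_moves --deltas '[{"delta_pos":[0.0015,-0.0015,0.035],"angular":[0,0,0],"claw":0},{"delta_pos":[0.0015,-0.0015,0.065],"angular":[0,0,0],"claw":0},{"delta_pos":[0.0015,-0.0015,0.073],"angular":[0,0,0],"claw":0},{"delta_pos":[0.0015,-0.0015,0.073],"angular":[0,0,0],"claw":0.5},{"delta_pos":[0.0015,-0.0015,0.073],"angular":[0,0,0],"claw":1},{"delta_pos":[0.0015,-0.0015,0.073],"angular":[0,0,0],"claw":1},{"delta_pos":[0.0015,-0.0015,0.073],"angular":[0,0,0],"claw":1},{"delta_pos":[0.0015,-0.0015,0.073],"angular":[0,0,0],"claw":1},{"delta_pos":[0.0015,-0.0015,0.073],"angular":[0,0,0],"claw":1},{"delta_pos":[0.0015,-0.0015,0.073],"angular":[0,0,0],"claw":1}]'

```text
t: 3.87
eef_pos: [571.6, 238.7, 60.1]
eef_rot: [-0.001, 0.757, -0.654, 0.0]
wrist_force: [-3.5, -1.1, 8.7]
grip_width: 0.152
gripper_force: 80.1
```

```bash
python3 - <<'E'
from h import *
to((570.5,238.8,58),-132.4); o=ctrl.get_obs(); print(o['wrist_force'],o['wrist_torque'],o['grip_width'],o['gripper_force'])
E
```

```text
pos [571.5705 238.692   60.1396] xhead -81.6278907562429 z [ 0.0017  0.0009 -1.    ] j [ 0.3955  0.2509  0.0319  1.3498  0.0002 -1.3214]
d [-0.2613  1.0474  2.1379] 0.8861404744858093
[-3.5458 -1.1022  8.6841] [-0.0836  0.6163 -0.0128] 0.15154333165886025 80.07811786595994
```

Gripped at an opening of about 13 mm. Turning the dial.

Call:
apply_moves --deltas '[{"delta_pos":[0,0,0],"angular":[0,0,0.1],"claw":1},{"delta_pos":[0,0,0],"angular":[0,0,0.2],"claw":1},{"delta_pos":[0,0,0],"angular":[0,0,0.3],"claw":1},{"delta_pos":[0,0,0],"angular":[0,0,0.4],"claw":1},{"delta_pos":[0,0,0],"angular":[0,0,0.5],"claw":1},{"delta_pos":[0,0,0],"angular":[0,0,0.6],"claw":1},{"delta_pos":[0,0,0],"angular":[0,0,0.7],"claw":1},{"delta_pos":[0,0,0],"angular":[0,0,0.8],"claw":1},{"delta_pos":[0,0,0],"angular":[0,0,0.886],"claw":1},{"delta_pos":[0,0,0],"angular":[0,0,0.886],"claw":1}]'

```text
t: 4.7
eef_pos: [570.2, 239.0, 60.1]
eef_rot: [-0.0, -0.401, 0.916, 0.001]
wrist_force: [-9.2, -0.5, 10.9]
grip_width: 0.145
gripper_force: 80.5
```

Call:
apply_moves --deltas '[{"delta_pos":[0,0,0],"angular":[0,0,0],"claw":1},{"delta_pos":[0,0,0],"angular":[0,0,0],"claw":0.3},{"delta_pos":[0,0,0],"angular":[0,0,0],"claw":0.3},{"delta_pos":[0,0,0],"angular":[0,0,0],"claw":0.3},{"delta_pos":[0,0,0],"angular":[0,0,0],"claw":0.3},{"delta_pos":[0,0,-0.04],"angular":[0,0,0],"claw":0.3},{"delta_pos":[0,0,-0.08],"angular":[0,0,0],"claw":0.3},{"delta_pos":[0,0,-0.12],"angular":[0,0,0],"claw":0.3},{"delta_pos":[0,0,-0.15],"angular":[0,0,0],"claw":0.3},{"delta_pos":[0,0,-0.15],"angular":[0,0,0],"claw":0.3}]'

```text
t: 5.53
eef_pos: [572.8, 239.1, 215.7]
eef_rot: [0.005, -0.404, 0.915, -0.0]
wrist_force: [0.5, 0.4, -0.0]
grip_width: 0.705
gripper_force: 0.0
```

```bash
python3 - <<'E'
from h import *
shot('wrist','w2'); P=pts('w2')
m=(P[...,2]>78)&(P[...,2]<92)&(np.linalg.norm(P[...,:2]-[570.5,238.8],axis=-1)<30)
q=P[m]; print(len(q),cv2.minAreaRect(q[:,:2].astype(np.float32)))
ax=np.array([570.5,238.8]); yb=np.array([.125,.992]); tab=ax+yb*83
print(tab); to((*(ax+yb*112-0*yb),120),-97.2)
cv2.imwrite('pics/c2.png',cv2.resize(cv2.imread('pics/w2.png')[100:350,130:460],None,fx=2.3,fy=2.3))
E
```

```text
816 ((570.1510009765625, 239.2288818359375), (40.81263732910156, 13.279311180114746), 47.37946701049805)
[580.875 321.136]
pos [572.4807 238.9168 212.3324] xhead -132.38676217247325 z [ 0.0058  0.0024 -1.    ] j [ 0.3954  0.2475  0.3214  1.6384 -0.     -0.4356]
d [-89.5513  66.1927  92.666 ] -0.6141248530258514
```

View pics/c2.png

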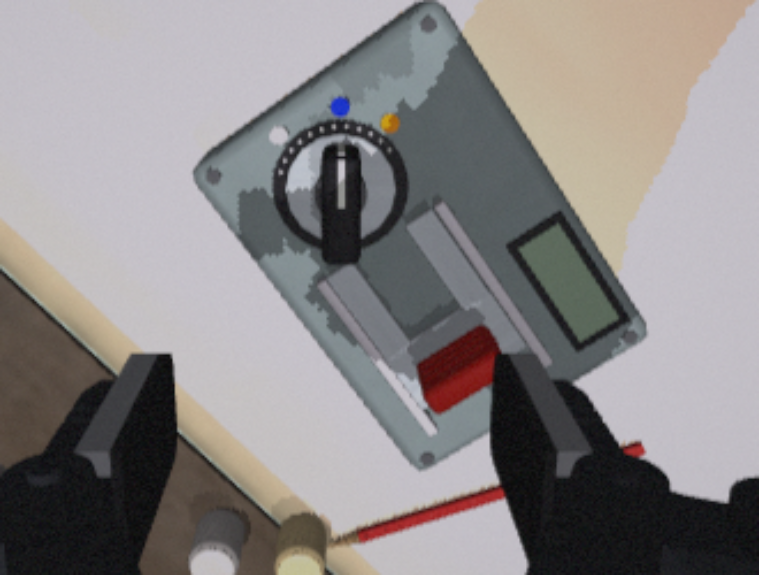

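The pointer is on the blue dot: dot at (340,106) and pointer at (341,165) in crop pixels. The bar measures -132.6°. The red tab at (457,370) is still open. Checking clearance at the cabinet before going behind the tab.

```bash
python3 - <<'E'
from h import *
P=pts('s0'); 
m=(P[...,0]>450)&(P[...,0]<720)&(P[...,1]>380)&(P[...,1]<600)&(P[...,2]>60);q=P[m];print(len(q), q.min(0) if len(q) else 0, np.percentile(q,[1,99],axis=0))
print(pts('w1',[(525,60),(540,150),(550,220)]))
E
```

```text
3011 [450.0732 504.53    60.0079] [[453.3181 508.8516  61.2325]
 [660.3089 595.6654 216.5594]]
[[479.7592 511.488   13.1368]
 [569.5034 520.0727  17.216 ]
 [648.657  528.686   16.7143]]
```

Call:
apply_moves --deltas '[{"delta_pos":[-0.0895,0.066,0.02],"angular":[0,0,-0.614],"claw":1},{"delta_pos":[-0.0895,0.066,0.02],"angular":[0,0,-0.614],"claw":1},{"delta_pos":[-0.0895,0.066,0.02],"angular":[0,0,-0.614],"claw":1},{"delta_pos":[-0.0895,0.066,0.02],"angular":[0,0,-0.614],"claw":1},{"delta_pos":[-0.0895,0.066,0.06],"angular":[0,0,-0.614],"claw":1},{"delta_pos":[-0.0895,0.066,0.09],"angular":[0,0,-0.614],"claw":1},{"delta_pos":[-0.0895,0.066,0.09],"angular":[0,0,-0.614],"claw":1},{"delta_pos":[-0.0895,0.066,0.09],"angular":[0,0,-0.614],"claw":1}]'

```text
t: 6.25
eef_pos: [581.4, 348.2, 115.9]
eef_rot: [-0.003, -0.661, 0.75, 0.0]
wrist_force: [0.1, 0.2, 0.1]
grip_width: -0.003
gripper_force: 0.0
```

```bash
python3 - <<'E'
from h import *
ax=np.array([570.5,238.8]); yb=np.array([.125,.992]); to((*(ax+yb*112),63),-97.2); to((*(ax+yb*72),63),-97.2)
E
```

```text
pos [581.4096 348.2223 115.9192] xhead -97.24759586509043 z [-0.0044 -0.0027 -1.    ] j [ 0.5396  0.3904  0.3147  1.5002 -0.     -0.9046]
d [-2.2289 -3.0677 52.9003] -0.000830704556163261
pos [581.4096 348.2223 115.9192] xhead -97.24759586509043 z [-0.0044 -0.0027 -1.    ] j [ 0.5396  0.3904  0.3147  1.5002 -0.     -0.9046]
d [37.7646 -3.1141 53.0292] -0.000830704556163261
```

Call:
apply_moves --deltas '[{"delta_pos":[-0.003,-0.003,0.03],"angular":[0,0,0],"claw":1},{"delta_pos":[-0.003,-0.003,0.052],"angular":[0,0,0],"claw":1},{"delta_pos":[-0.003,-0.003,0.052],"angular":[0,0,0],"claw":1},{"delta_pos":[0.006,-0.003,0.052],"angular":[0,0,0],"claw":1},{"delta_pos":[0.012,-0.003,0.052],"angular":[0,0,0],"claw":1},{"delta_pos":[0.018,-0.003,0.052],"angular":[0,0,0],"claw":1},{"delta_pos":[0.024,-0.003,0.052],"angular":[0,0,0],"claw":1},{"delta_pos":[0.03,-0.003,0.052],"angular":[0,0,0],"claw":1},{"delta_pos":[0.035,-0.003,0.052],"angular":[0,0,0],"claw":1},{"delta_pos":[0.036,-0.003,0.052],"angular":[0,0,0],"claw":1}]'

```text
t: 7.08
eef_pos: [581.4, 312.0, 67.0]
eef_rot: [0.0, -0.661, 0.75, -0.0]
wrist_force: [0.3, 1.5, 0.3]
grip_width: -0.0
gripper_force: 0.8
```

```bash
python3 - <<'E'
from h import *
ax=np.array([570.5,238.8]); yb=np.array([.125,.992]); to((*(ax+yb*70),63),-97.2); print(ctrl.get_obs()['wrist_force'])
E
```

```text
pos [581.3942 312.0346  67.0394] xhead -97.24055461360942 z [ 0.0008  0.0003 -1.    ] j [ 0.4926  0.3467  0.164   1.3872 -0.0001 -0.9518]
d [4.0362 1.652  4.0365] -0.0007078115343581615
[0.3488 1.5261 0.2567]
```

Call:
apply_moves --deltas '[{"delta_pos":[0.0015,0,0],"angular":[0,0,0],"claw":1},{"delta_pos":[0.003,0,0],"angular":[0,0,0],"claw":1},{"delta_pos":[0.004,0,0],"angular":[0,0,0],"claw":1},{"delta_pos":[0.004,0,0],"angular":[0,0,0],"claw":1}]'

```text
t: 7.42
eef_pos: [580.8, 309.6, 66.4]
eef_rot: [0.0, -0.662, 0.75, 0.0]
wrist_force: [1.1, 4.1, 2.1]
grip_width: -0.0
gripper_force: 2.1
```

Call:
apply_moves --deltas '[{"delta_pos":[0.0015,0,0],"angular":[0,0,0],"claw":1},{"delta_pos":[0.003,0,0],"angular":[0,0,0],"claw":1},{"delta_pos":[0.003,0,0],"angular":[0,0,0],"claw":1}]'

```text
t: 7.67
eef_pos: [580.7, 309.3, 66.5]
eef_rot: [0.002, -0.662, 0.749, 0.002]
wrist_force: [2.4, 18.0, -2.5]
grip_width: 0.001
gripper_force: 8.7
```

Call:
apply_moves --deltas '[{"delta_pos":[-0.02,0,0],"angular":[0,0,0],"claw":1},{"delta_pos":[-0.02,0,-0.04],"angular":[0,0,0],"claw":1},{"delta_pos":[-0.02,0,-0.08],"angular":[0,0,0],"claw":1},{"delta_pos":[-0.02,0,-0.12],"angular":[0,0,0],"claw":1},{"delta_pos":[-0.02,0,-0.16],"angular":[0,0,0],"claw":0},{"delta_pos":[-0.02,0,-0.16],"angular":[0,0,0],"claw":0}]'

```text
t: 8.17
eef_pos: [584.1, 326.4, 235.5]
eef_rot: [0.005, -0.661, 0.75, -0.001]
wrist_force: [1.3, -0.1, 1.7]
grip_width: 0.273
gripper_force: 0.0
```

```bash
python3 - <<'E'
from h import *
shot('wrist','w3'); P=pts('w3'); im=np.load('pics/w3.npz')['im'].astype(int)
ax=np.array([570.5,238.8]); yb=np.array([.125,.992]); xb=np.array([.992,-.125])
D=P[...,:2]-ax; L=np.stack([D@xb,D@yb],-1)
m=(P[...,2]>79)&(P[...,2]<92)&(np.linalg.norm(D,axis=-1)<30); q=P[m]; print(cv2.minAreaRect(q[:,:2].astype(np.float32)))
m=(P[...,2]>79)&(P[...,2]<92)&(im[...,2]>im[...,1]+50); q=L[m]; print('tab',len(q),q.mean(0),np.percentile(q,[2,98],axis=0))
to((462,-35,230),None)
# probe: handle top and axis from scene
Q=pts('s0');m=(Q[...,2]>75)&(Q[...,2]<165)&(np.linalg.norm(Q[...,:2]-[461,-34],axis=-1)<40);q=Q[m]
for a in range(75,165,15):
    s=q[(q[:,2]>=a)&(q[:,2]<a+15)]; print(a,len(s),s.mean(0) if len(s) else '')
E
```

```text
((570.2625122070312, 239.2705078125), (40.557838439941406, 13.947826385498047), 47.459285736083984)
tab 538 [-0.0185 52.9175] [[-15.5853  47.7276]
 [ 15.578   58.417 ]]
pos [583.9642 326.3463 231.4825] xhead -97.19197039547214 z [ 0.0066  0.003  -1.    ] j [ 0.5099  0.3854  0.5319  1.7102 -0.0006 -0.9354]
d [373.7754  75.7651  -0.397 ] None
75 48 [462.4091 -32.7363  82.5259]
90 48 [462.8598 -33.1194  97.6251]
105 45 [462.9565 -32.9575 112.6213]
120 51 [463.5032 -33.0929 127.902 ]
135 53 [463.8331 -31.8657 143.3165]
150 24 [468.6463 -27.3231 151.5618]
```

The lock is home (tab at 52.9 mm from the dial axis) and the dial has not moved. Moving over the probe.

Call:
apply_moves --deltas '[{"delta_pos":[0.364,0.069,-0.02],"angular":[0,0,1.1],"claw":0},{"delta_pos":[0.364,0.069,-0.02],"angular":[0,0,1.1],"claw":0},{"delta_pos":[0.364,0.069,-0.02],"angular":[0,0,1.1],"claw":0},{"delta_pos":[0.364,0.069,-0.02],"angular":[0,0,1.1],"claw":0},{"delta_pos":[0.364,0.069,-0.02],"angular":[0,0,1.1],"claw":0},{"delta_pos":[0.364,0.069,-0.02],"angular":[0,0,1.1],"claw":0},{"delta_pos":[0.364,0.069,-0.02],"angular":[0,0,1.1],"claw":0},{"delta_pos":[0.364,0.069,-0.02],"angular":[0,0,1.1],"claw":0},{"delta_pos":[0.364,0.069,-0.02],"angular":[0,0,1.1],"claw":0},{"delta_pos":[0.364,0.069,-0.02],"angular":[0,0,1.1],"claw":0}]'

```text
t: 9.05
eef_pos: [466.6, -31.5, 246.2]
eef_rot: [-0.001, -0.166, 0.986, -0.001]
wrist_force: [-0.4, -0.7, -0.1]
grip_width: 1.003
gripper_force: 0.0
```

Call:
apply_moves --deltas '[{"delta_pos":[0,0,0],"angular":[0,0,0.576],"claw":0},{"delta_pos":[0,0,0],"angular":[0,0,0.576],"claw":0},{"delta_pos":[0,0,0],"angular":[0,0,0.576],"claw":0},{"delta_pos":[0,0,0],"angular":[0,0,0.576],"claw":0},{"delta_pos":[0,0,0],"angular":[0,0,0.576],"claw":0},{"delta_pos":[0,0,0],"angular":[0,0,0.576],"claw":0},{"delta_pos":[0,0,0],"angular":[0,0,0.576],"claw":0}]'

```text
t: 9.63
eef_pos: [468.5, -26.6, 245.4]
eef_rot: [-0.001, 0.114, 0.994, -0.0]
wrist_force: [-0.4, 0.4, 0.2]
grip_width: 1.002
gripper_force: 0.0
```

```bash
python3 - <<'E'
from h import *
shot('wrist','w4'); P=pts('w4'); im=np.load('pics/w4.npz')['im'].astype(int)
m=(im[...,2]>im[...,0]+60)&(im[...,2]>im[...,1]+40)&(np.linalg.norm(P[...,:2]-[469,-27],axis=-1)<40)
q=P[m]; print(len(q),q.min(0),q.max(0))
for a in range(80,156,12):
    s=q[(q[:,2]>=a)&(q[:,2]<a+12)]; print(a,len(s),s.mean(0) if len(s) else '')
t=q[q[:,2]>q[:,2].max()-3]; print('top',len(t),t.mean(0),cv2.minEnclosingCircle(t[:,:2].astype(np.float32)))
m=(abs(P[...,2]-70)<3)&(np.linalg.norm(P[...,:2]-[469,-27],axis=-1)<50); print('stand',cv2.minAreaRect(P[m][:,:2].astype(np.float32)))
to((470,-26.5,93),167)
E
```

```text
381 [459.4538 -38.9301 146.2066] [478.2788 -19.92   154.1976]
80 0 
92 0 
104 0 
116 0 
128 0 
140 101 [467.6546 -28.8576 151.1832]
152 280 [469.428  -28.6231 152.7256]
top 346 [469.4249 -28.6271 152.5388] ((469.5837707519531, -28.99894142150879), 9.45252799987793)
stand ((466.011474609375, -27.814847946166992), (28.414426803588867, 20.65336799621582), 75.24089050292969)
pos [468.5948 -26.5687 245.6597] xhead 166.96828237582164 z [-0.0011 -0.0001 -1.    ] j [-0.0565 -0.0981  0.0198  1.6898 -0.0002  0.1709]
d [ -1.5129   0.4428 152.6581] -0.0005535769728224675
```

View pics/w4.png

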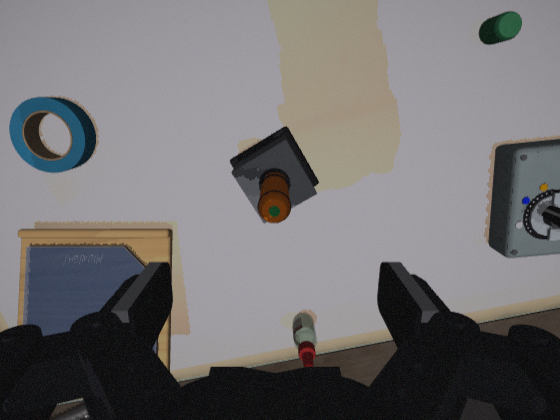

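The picture shows the probe top at about (275,207), midway between the fingers, with the stand clear and the dropper far behind at (305,340). The probe axis is at about (469.5, -28.5). Descending to grip.

Call:
apply_moves --deltas '[{"delta_pos":[-0.0013,-0.0017,0.04],"angular":[0,0,0],"claw":0},{"delta_pos":[-0.0013,-0.0017,0.08],"angular":[0,0,0],"claw":0},{"delta_pos":[-0.0013,-0.0017,0.12],"angular":[0,0,0],"claw":0},{"delta_pos":[-0.0013,-0.0017,0.15],"angular":[0,0,0],"claw":0},{"delta_pos":[-0.0013,-0.0017,0.152],"angular":[0,0,0],"claw":0},{"delta_pos":[-0.0013,-0.0017,0.152],"angular":[0,0,0],"claw":0.5},{"delta_pos":[-0.0013,-0.0017,0.152],"angular":[0,0,0],"claw":1},{"delta_pos":[-0.0013,-0.0017,0.152],"angular":[0,0,0],"claw":1},{"delta_pos":[-0.0013,-0.0017,0.152],"angular":[0,0,0],"claw":1},{"delta_pos":[-0.0013,-0.0017,0.152],"angular":[0,0,0],"claw":1}]'

```text
t: 10.52
eef_pos: [470.5, -28.6, 95.9]
eef_rot: [0.001, 0.115, 0.993, 0.0]
wrist_force: [0.8, 2.3, 1.7]
grip_width: 0.296
gripper_force: 2.0
```

Call:
apply_moves --deltas '[{"delta_pos":[0,0,0],"angular":[0,0,0],"claw":1},{"delta_pos":[0,0,0],"angular":[0,0,0],"claw":1}]'

```text
t: 10.68
eef_pos: [470.5, -28.7, 95.9]
eef_rot: [0.001, 0.115, 0.993, 0.0]
wrist_force: [-0.3, 0.3, 7.6]
grip_width: 0.264
gripper_force: 58.3
```

```bash
python3 - <<'E'
from h import *
to((469.5,-28.5,93)); print(ctrl.get_obs())
E
```

```text
pos [470.5081 -28.6902  95.86  ] xhead 166.78412215441386 z [ 0.0026 -0.0003 -1.    ] j [-0.0608 -0.1125 -0.2827  1.398  -0.0001  0.1698]
d [ 1.0324 -0.0463  2.8573] None
{'t': 10.6833, 'joint_pos': array([-0.0608, -0.1125, -0.2827,  1.398 , -0.0001,  0.1698]), 'joint_vel': array([-0.0002, -0.0007, -0.0003,  0.0001, -0.0002, -0.002 ]), 'joint_torque': array([ -0.0874, -36.7747,  43.7689,  -0.1614,   0.0299,   0.0084]), 'eef_pos': array([470.5081, -28.6902,  95.86  ]), 'eef_rot': array([0.0013, 0.1151, 0.9934, 0.    ]), 'wrist_force': array([-0.3411,  0.2744,  7.5804]), 'wrist_torque': array([-0.0656,  0.0427,  0.0106]), 'gripper_force': 58.295448599383235, 'grip_width': 0.2644305417960218}
```

Call:
apply_moves --deltas '[{"delta_pos":[0,0,-0.02],"angular":[0,0,0],"claw":1},{"delta_pos":[0,0,-0.045],"angular":[0,0,0],"claw":1},{"delta_pos":[0,0,-0.07],"angular":[0,0,0],"claw":1},{"delta_pos":[0,0,-0.095],"angular":[0,0,0],"claw":1},{"delta_pos":[0,0,-0.12],"angular":[0,0,0],"claw":1},{"delta_pos":[0,0,-0.14],"angular":[0,0,0],"claw":1},{"delta_pos":[0,0,-0.14],"angular":[0,0,0],"claw":1},{"delta_pos":[0,0,-0.14],"angular":[0,0,0],"claw":1},{"delta_pos":[0,0,-0.14],"angular":[0,0,0],"claw":1}]'

```text
t: 11.43
eef_pos: [469.5, -28.6, 233.5]
eef_rot: [-0.0, 0.115, 0.993, -0.0]
wrist_force: [-0.0, 0.4, -1.9]
grip_width: 0.265
gripper_force: 58.9
```

```bash
python3 - <<'E'
from h import *
o=ctrl.get_obs(); print(o['wrist_force'],o['gripper_force'],o['grip_width'])
shot('scene','s5'); shot('side','d5'); o,p,R=tool()
from scipy.spatial.transform import Rotation as Rn
def proj(f,X):
    z=np.load(f'pics/{f}.npz'); c=(X-z['e'])@Rn.from_quat(np.roll(z['R'],-1)).as_matrix(); K=z['K']; return c[:2]/c[2]*K[0,0]+K[:2,2]
for f in('s5','d5'):
  print(f,'tcp',proj(f,p),'tip exp',proj(f,p+R[:,2]*85.9))
P=pts('s5'); im=np.load('pics/s5.npz')['im'].astype(int)
m=(im[...,2]>im[...,0]+60)&(im[...,2]>im[...,1]+40)&(np.linalg.norm(P[...,:2]-p[:2],axis=-1)<40); q=P[m]; print('orange',q.min(0),q.max(0),len(q))
# tip/nose axis: all points below collar
m=(np.linalg.norm(P[...,:2]-p[:2],axis=-1)<30)&(P[...,2]>100)&(P[...,2]<240); q=P[m]
for a in range(100,240,12):
    s=q[(q[:,2]>=a)&(q[:,2]<a+12)]; print(a,len(s),s.mean(0) if len(s) else '')
# glass: spot
P=pts('s0'); im=np.load('pics/s0.npz')['im'].astype(int)
m=(im.min(-1)>130)&(np.linalg.norm(P-[575,-237,58],axis=-1)<20);q=P[m];print('spot white',len(q),q.mean(0),(q.min(0)+q.max(0))/2)
n=np.array([-.3335,.0767,.9396]); S=q.mean(0); S=S-n*((S-[556.74,-260.43,52.49])@n); print('S',S)
to((575+78*n[0]*1.6,-237+78*n[1]*1.6,58+78*n[2]*1.6),167)
E
```

```text
[-0.0071  0.4212 -1.87  ] 58.93911575898528 0.2650765322511526
s5 tcp [306.1126 159.2981] tip exp [306.1943 191.1936]
d5 tcp [262.926  154.0978] tip exp [264.1892 181.0118]
orange [453.5706 -39.7286 204.2531] [472.8852 -19.7881 288.8243] 165
100 0 
112 0 
124 0 
136 0 
148 12 [467.1586 -27.9795 152.3982]
160 23 [464.4385 -30.9978 166.4322]
172 26 [463.7494 -31.1865 177.8733]
184 26 [462.9161 -31.6336 189.889 ]
196 50 [461.8797 -33.0081 203.5811]
208 43 [461.1904 -33.5833 213.9842]
220 44 [460.9908 -33.0806 225.6089]
232 32 [460.044  -32.3291 236.5863]
spot white 48 [ 576.7175 -233.7069   57.9725] [ 575.7982 -233.8103   57.0685]
S [ 576.8971 -233.7482   57.4665]
pos [469.1927 -28.5714 233.0084] xhead 166.77901318082004 z [-0.0019  0.0001 -1.    ] j [-0.0608 -0.1008 -0.0074  1.6662  0.      0.1699]
d [-108.0759 -178.8874   57.5962] -0.0038569475981995835
```

Probe is held upright with the tip about 86 mm beyond the TCP. Moving to a tilted stand-off pose, 60 mm off the spot along the glass normal.

Call:
apply_moves --deltas '[{"delta_pos":[-0.012,-0.02,0],"angular":[0,-0.03,0],"claw":1},{"delta_pos":[-0.024,-0.04,0],"angular":[0,-0.07,0],"claw":1},{"delta_pos":[-0.036,-0.06,0],"angular":[0,-0.11,0],"claw":1},{"delta_pos":[-0.048,-0.08,0.005],"angular":[0,-0.15,0],"claw":1},{"delta_pos":[-0.06,-0.1,0.01],"angular":[0,-0.19,0],"claw":1},{"delta_pos":[-0.072,-0.12,0.015],"angular":[0,-0.23,0],"claw":1},{"delta_pos":[-0.084,-0.14,0.02],"angular":[0,-0.27,0],"claw":1},{"delta_pos":[-0.096,-0.16,0.03],"angular":[0,-0.31,0],"claw":1},{"delta_pos":[-0.102,-0.175,0.038],"angular":[0,-0.349,0],"claw":1},{"delta_pos":[-0.102,-0.175,0.038],"angular":[0,-0.349,0],"claw":1}]'

```text
t: 12.37
eef_pos: [527.1, -223.9, 192.5]
eef_rot: [0.171, 0.115, 0.978, -0.02]
wrist_force: [-1.7, 0.4, -2.3]
grip_width: 0.262
gripper_force: 59.1
```

```bash
python3 - <<'E'
from h import *
shot('wrist','w6'); to((0,0,0)); P=pts('w6'); im=np.load('pics/w6.npz')['im'].astype(int)
m=(im.min(-1)>120)&(np.linalg.norm(P-[577,-234,57],axis=-1)<22);v,u=np.nonzero(m);q=P[m];print('spot',len(q),q.mean(0),(q.min(0)+q.max(0))/2,u.mean(),v.mean())
m=(np.linalg.norm(P-[560,-258,52],axis=-1)<70)&(im[...,0]>im[...,2]+15); q=P[m]; 
for _ in range(4):
    c=q.mean(0); n=np.linalg.svd(q-c,full_matrices=False)[2][2]; n*=np.sign(n[2]); q=q[abs((q-c)@n)<3]
print('plane',len(q),c,n)
E
```

```text
pos [ 527.2115 -222.8547  193.7417] xhead 166.63618633007948 z [ 0.3295 -0.0775 -0.941 ] j [-0.4339 -0.2152 -0.2316  1.2157  0.0682 -0.1891]
d [596.7055  94.9703  -8.6713] None
spot 358 [ 575.7321 -236.9398   58.7044] [ 576.1209 -237.0321   58.6076] 274.41620111731845 192.51117318435755
plane 19013 [ 551.7473 -258.4081   51.4286] [-0.3331  0.0767  0.9398]
```

View pics/w6.png

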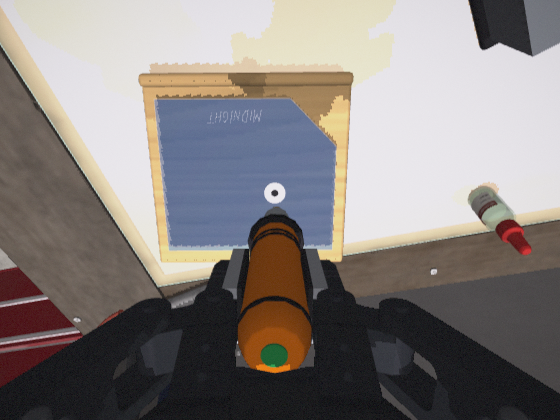

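The wrist view shows the spot at (275,193), with the tip just below it at about (277,211). The fitted normal agrees with the tool tilt. The tip is about 58.7 mm from the glass; approaching 50 mm with a small sideways correction.

Call:
apply_moves --deltas '[{"delta_pos":[-0.0017,-0.0019,0.01],"angular":[0,0,0],"claw":1},{"delta_pos":[-0.0017,-0.0019,0.02],"angular":[0,0,0],"claw":1},{"delta_pos":[-0.0017,-0.0019,0.03],"angular":[0,0,0],"claw":1},{"delta_pos":[-0.0017,-0.0019,0.04],"angular":[0,0,0],"claw":1},{"delta_pos":[-0.0017,-0.0019,0.047],"angular":[0,0,0],"claw":1},{"delta_pos":[-0.0017,-0.0019,0.05],"angular":[0,0,0],"claw":1},{"delta_pos":[-0.0017,-0.0019,0.05],"angular":[0,0,0],"claw":1},{"delta_pos":[-0.0017,-0.0019,0.05],"angular":[0,0,0],"claw":1}]'

```text
t: 13.08
eef_pos: [546.7, -228.3, 149.9]
eef_rot: [0.172, 0.113, 0.978, -0.02]
wrist_force: [-0.5, -0.5, -0.9]
grip_width: 0.266
gripper_force: 59.1
```

```bash
python3 - <<'E'
from h import *
shot('wrist','w7'); to((0,0,0)); o,p,R=tool(); print(o['wrist_force'],(o['wrist_force'])@R)
S=np.array([576,-236.5,58.3]); print('tip->spot in tool',(S-p-85.9*R[:,2])@R)
im=cv2.imread('pics/w7.png'); 
a=cv2.resize(im[150:270,195:355],None,fx=5,fy=5,interpolation=cv2.INTER_CUBIC)
cv2.imwrite('pics/c7.png',a)
z=np.load('pics/w7.npz'); M=Rn.from_quat(np.roll(z['R'],-1)).as_matrix()
for X in (S,p+85.9*R[:,2],p+70*R[:,2]):
    c=(X-z['e'])@M; print(c[:2]/c[2]*z['K'][0,0]+z['K'][:2,2])
E
```

```text
pos [ 546.8103 -228.3941  150.2841] xhead 166.78315490876705 z [ 0.3333 -0.0784 -0.9396] j [-0.4279 -0.1713 -0.2793  1.1197  0.067  -0.1856]
d [600.6727  97.3175 -58.9266] None
[-0.2258  0.3576 -1.1359] [0.6722 0.2966 0.964 ]
tip->spot in tool [ 3.0502 -1.208  10.8888]
[274.6114 202.328 ]
[276.3764 210.9646]
[276.501  218.3468]
```

View pics/c7.png

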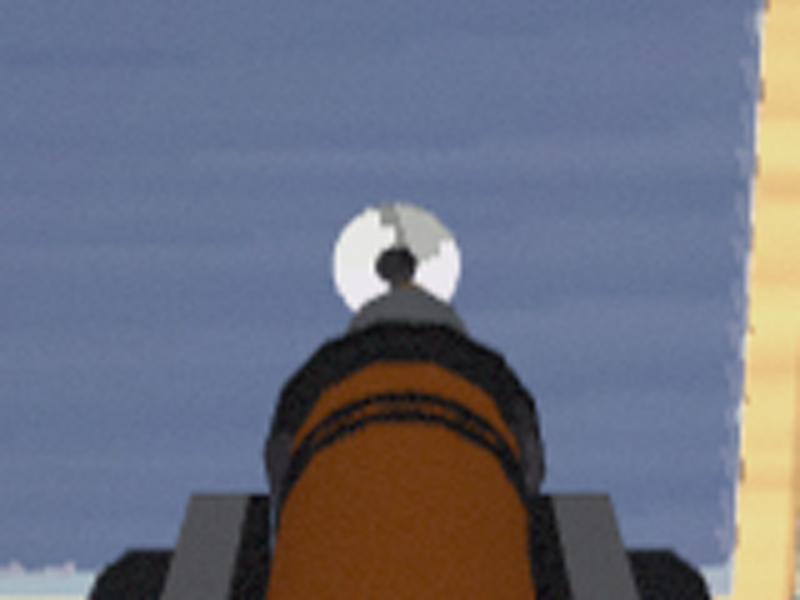

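The spot centre is at crop (396,264), full-frame (274,203), as expected. The tip is nearly over it with about 11 mm to go.

Call:
apply_moves --deltas '[{"delta_pos":[0.003,-0.0012,0.003],"angular":[0,0,0],"claw":1},{"delta_pos":[0.003,-0.0012,0.006],"angular":[0,0,0],"claw":1},{"delta_pos":[0.003,-0.0012,0.008],"angular":[0,0,0],"claw":1},{"delta_pos":[0.003,-0.0012,0.009],"angular":[0,0,0],"claw":1},{"delta_pos":[0.003,-0.0012,0.009],"angular":[0,0,0],"claw":1},{"delta_pos":[0.003,-0.0012,0.009],"angular":[0,0,0],"claw":1}]'

```text
t: 13.63
eef_pos: [546.6, -229.7, 140.4]
eef_rot: [0.172, 0.113, 0.978, -0.02]
wrist_force: [-0.4, 0.3, -2.1]
grip_width: 0.267
gripper_force: 59.1
```

```bash
cat > f.py <<'E'
from h import *
o,p,R=tool(); print(o['wrist_force']@R); S=np.array([576,-236.5,58.3]); print('tip->spot',(S-p-85.9*R[:,2])@R, R[:,2])
E
python3 f.py
```

```text
[1.1391 0.1862 1.8577]
tip->spot [-0.2839  0.0796  1.5514] [ 0.3328 -0.0783 -0.9397]
```

Call:
apply_moves --deltas '[{"delta_pos":[0,0,0.001],"angular":[0,0,0],"claw":1},{"delta_pos":[0,0,0.002],"angular":[0,0,0],"claw":1},{"delta_pos":[0,0,0.003],"angular":[0,0,0],"claw":1},{"delta_pos":[0,0,0.003],"angular":[0,0,0],"claw":1},{"delta_pos":[0,0,0.003],"angular":[0,0,0],"claw":1}]'

```text
t: 14.05
eef_pos: [547.7, -229.9, 137.7]
eef_rot: [0.173, 0.113, 0.978, -0.02]
wrist_force: [-0.4, 0.1, -0.2]
grip_width: 0.262
gripper_force: 59.2
```

```bash
python3 f.py
```

```text
[0.424  0.0049 0.0792]
tip->spot [-0.1253  0.0692 -1.3499] [ 0.3331 -0.0783 -0.9396]
```

Call:
apply_moves --deltas '[{"delta_pos":[0,0,0.0005],"angular":[0,0,0],"claw":1},{"delta_pos":[0,0,0.001],"angular":[0,0,0],"claw":1},{"delta_pos":[0,0,0.0015],"angular":[0,0,0],"claw":1},{"delta_pos":[0,0,0.0015],"angular":[0,0,0],"claw":1},{"delta_pos":[0,0,0.0015],"angular":[0,0,0],"claw":1}]'

```text
t: 14.47
eef_pos: [548.2, -230.0, 136.2]
eef_rot: [0.173, 0.113, 0.978, -0.02]
wrist_force: [-0.3, 0.4, 0.4]
grip_width: 0.268
gripper_force: 59.2
```

```bash
python3 f.py
```

```text
[ 0.2098  0.3023 -0.4571]
tip->spot [-0.1952  0.0398 -2.8941] [ 0.333  -0.0783 -0.9397]
```

Contact is building as the spring predicts, with about 2.5 mm pressed. Another 2.2 mm.

Call:
apply_moves --deltas '[{"delta_pos":[0,0,0.0006],"angular":[0,0,0],"claw":1},{"delta_pos":[0,0,0.0012],"angular":[0,0,0],"claw":1},{"delta_pos":[0,0,0.0018],"angular":[0,0,0],"claw":1},{"delta_pos":[0,0,0.0022],"angular":[0,0,0],"claw":1},{"delta_pos":[0,0,0.0022],"angular":[0,0,0],"claw":1},{"delta_pos":[0,0,0.0022],"angular":[0,0,0],"claw":1},{"delta_pos":[0,0,0.0022],"angular":[0,0,0],"claw":1},{"delta_pos":[0,0,0.0022],"angular":[0,0,0],"claw":1},{"delta_pos":[0,0,0.0022],"angular":[0,0,0],"claw":1},{"delta_pos":[0,0,0.0022],"angular":[0,0,0],"claw":1}]'

```text
t: 15.3
eef_pos: [548.9, -230.2, 134.2]
eef_rot: [0.173, 0.113, 0.978, -0.02]
wrist_force: [-1.0, 0.7, 1.3]
grip_width: 0.265
gripper_force: 59.3
```

```bash
python3 - <<'E'
exec(open('f.py').read())
f=[]
for i in range(6):
    viewer.read_camera('side'); o,p,R=tool(); f.append(o['wrist_force']@R)
print(np.mean(f,0),np.std(f,0)); print((S-p-85.9*R[:,2])@R)
shot('wrist','w8'); shot('scene','s8')
P=pts('w8'); im=np.load('pics/w8.npz')['im']; a=im[150:270,195:355]
cv2.imwrite('pics/c8.png',cv2.resize(a,None,fx=4,fy=4,interpolation=cv2.INTER_CUBIC))
E
```

```text
[ 0.6297  0.4879 -1.6145]
tip->spot [-0.1927  0.0308 -5.097 ] [ 0.333  -0.0782 -0.9397]
[ 0.2139  0.1088 -1.7795] [0.37   0.3517 0.2775]
[-0.2629  0.0451 -5.1288]
```

View pics/c8.png

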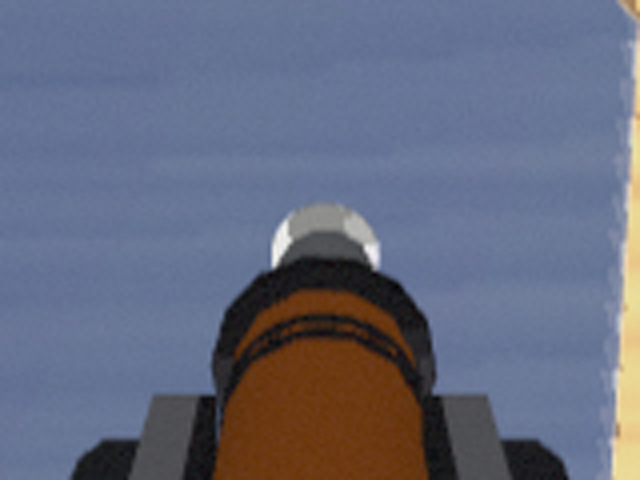

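The nose covers the spot's centre: nose at (330,245), spot centre column at 326 in crop pixels. The contact force is about 3 N, which matches half way in. Handing in.

```bash
python3 -c "from cell import sign_off; print(sign_off())"
```

```text
the job is handed in; nothing more can be done
None
```

The job is handed in with the dial on the blue dot, the lock home and the probe held square on the white spot, its tip pressed in about 5 mm at roughly 3 N; the judge's verdict was not shown.

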